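Clear the mosaic bench: sort pieces and refile the ochre sample

TASK

Clear up the mosaic bench: lay both terracotta brick pieces flat on the floor of the blue tray (not one on the other) and the white tile flat in the green tray. For the ochre sample block, slide the grey and black blocks along the rack to make room, and stand the ochre one upright and square in the row between the white and the grey, so that the row reads white, ochre, grey, black. Keep the rack's own blocks standing throughout.

Things in the scene. Friction and masses are not known exactly. Their poses are not given: they have to be found in the camera images.
- long_brick: Loose terracotta brick bar, 80 (its x) by 28 (y) by 26 tall, about 110 g, lying flat on the bench. Origin at the centre of its underside, z up.
- short_brick: Loose short terracotta brick piece, 45 (its x) by 28 (y) by 26 tall, about 65 g, lying flat on the bench. Origin at the centre of its underside, z up.
- tile: Loose square white glazed tile, 48 by 48 by 14 thick, about 75 g, lying flat on the bench. Origin at the centre of its underside, z up; x and y along its sides.
- ochre_sample: Loose ochre-yellow mortar sample block, the one missing from the rack; it stands on the open bench. Stands on end: 44 wide (its own x) by 22 thick (its own y) by 60 tall, 110 g; origin at the centre of its underside, z up. 
- white_sample: White mortar sample block in the rack, loose, first in the row, about 1 mm from the end stop on the rack's +y side. Stands on end: 44 wide (its own x) by 22 thick (its own y) by 60 tall, 110 g; origin at the centre of its underside, z up. Its x is along the rack's x.
- grey_sample: Grey mortar sample block in the rack, loose, at the start about 0.5 mm from the white one, so there is no room between them. It slides along the rack's base when pushed or dragged, pushing the black one before it. Stands on end: 44 wide (its own x) by 22 thick (its own y) by 60 tall, 110 g; origin at the centre of its underside, z up. Its x is along the rack's x.
- black_sample: Black mortar sample block in the rack, loose, at the start about 0.5 mm beyond the grey one; some 40 mm of empty base lie between it and the end stop on the rack's -y side. Stands on end: 44 wide (its own x) by 22 thick (its own y) by 60 tall, 110 g; origin at the centre of its underside, z up. Its x is along the rack's x.
- rack: Light wood sample rack, fixed: base plate 70 (x) by 120 (y), 6 thick, on which the blocks stand in a row along y, in mid-width. No walls on its long sides (+x, -x); an end stop at each end (centred at y = +57 and -57, 6 thick, 60 wide in x, top 42 above the bench), 108 clear between them: room for four blocks and 20 spare. Origin on the bench under its centre, z up.
- blue_tray: Blue plastic open tray for brick pieces, fixed to the bench: 130 (x) by 160 (y) outside, 22 tall, walls and floor 4 thick (inside 122 by 152, floor 4 above the bench). Origin on the bench under its centre, z up.
- green_tray: Green plastic open tray for tiles, fixed to the bench: same size as the blue one (130 (x) by 160 (y) outside, 22 tall, walls and floor 4 thick). Origin on the bench under its centre, z up.
Not all that is in view belongs to the job. Of the things that look like the ochre_sample, take the one that is farthest to the robot's right at the start.

How it is judged:
By the outcome, as a careful person would: the job done as asked, in the order asked, and still so for the second after the job is handed in, with the robot touching nothing.
It also fails if it takes over 115 s, if anything falls off the work surface, if the arm or the gripper's body presses on something with over 40 N, if the wrist force passes 120 N, or if a joint passes its speed limit or range.

ROBOT

A 6-joint arm with a two-finger parallel gripper is mounted at the origin on the work surface. World frame = base frame: x ahead of the robot, y to its left, z up, the work surface at z = 0. Lengths are in mm, angles in degrees, forces in N, time in s.
With the tool pointing down it reaches from about 275 to 850 mm from the base axis. Payload 19 kg.
Tool frame: the origin (TCP) lies on the centre line of the jaws, within the pads' length; the fingertips stand 11 mm ahead of it and the grasp point (between the pads) lies 8 mm behind it (bot.nose_length is the z of the fingertips in the tool frame, in mm); z points along the fingers, y is the line along which they close (so a half turn about z gives the same grasp; the last joint's range is limited). The gripper opens to 85 mm and grips with 20 to 120 N. Pads are 22 mm wide; open, the fingers measure 114 mm over their backs; the gripper's body (76 mm by 85 mm) begins 54 mm behind the grasp point. The pads swing forward as they close: fully open they stand 13 mm farther back than shut.
Start: joints at [-73.912, 8.623, 82.357, -0, 89.026, -7.678], TCP at [231.701, -526.219, 242.267] pointing down, gripper open.
Joint ranges: [-160.23, 160.23], [-39.13, 120.54], [6.94, 153.29], [-79.49, 259.48], [9.18, 160.14], [-161.06, 161.06]. Speed limits (degrees/s): [108.29, 108.29, 127.2, 172.46, 172.46, 172.46].

INTERFACE

Orientations are given as a 3x3 rotation matrix whose columns are the frame's x, y, z axes.
In Python, from workcell import telemetry, optics, bot, finder gives the robot as it stands.
- The arm moves only by the shell command python3 -m crank 'ROWS' [FORCE]. ROWS is JSON, one flat list of numbers, 5 for each row, row after row: the closure, from 0 (fully open) to 1 (shut), then the shift along the tool's x, y, z in m, then the turn about the tool's z in degrees. In form: [jaw, dx, dy, dz, turn, jaw, dx, dy, dz, turn, ...]. A call has exactly 8 rows; each row shifts and turns the commanded pose from where the row before left it, along the tool's axes as they then stand; what a row does not reach is not made up. A row lasts 1/10 s, in which the tool goes at most 50 mm and 8.59 degrees, less where a joint would pass 70% of its speed; a pose out of reach is approached as far as the arm can. A call is refused whole if a number of a shift passes 0.05 or a number of a turn 8.59, either way. A call with a gripper value outside its range is refused whole. The fingers move at their own pace and stop on an object; FORCE is the grip in N (left out, the last holds). Time passes only in rows, so rows that do not move let the fingers close, or fill a call up. It gives the time, the measured TCP pose, the force, the opening and the grip force at its end, in the units of the state.
- telemetry.read_state(): the state, without advancing time (a new reading comes with each control period).
- optics.snapshot(name): name is "side" or "top"; returns the picture (384x512x3 uint8, red, green, blue); there is no depth.
- optics.camera_params(name): a dict with "mtx" (3x3 intrinsics, pixels), "world_from_camera" (4x4, takes a point from camera to world coordinates). Camera axes: x right, y down, z forward; pixel columns grow to the right and rows downward; lengths in mm; the calibration is good to about 2 mm. A picture is of the moment at which its call begins. camera_params takes no time and is no camera call.
- bot.finish_job(): hands the job in; it is judged then, once.
Trained networks look in the newest picture that a camera, given by its name, has taken for a name from the list of things; names that differ only in an ending like _2 or _b are one class to them, and where a whole thing is asked for, a point or a joint stands for the part that bears it (a point fixed in the world has none). Each returns a list of dicts, best first, with "p" (0 to 1); they miss things now and then, are a little off and sometimes report something else, mostly with a low value. They report only what shows in the picture. A call takes as long as a camera call. They do not tell look-alikes from the thing itself.
- finder.boxes_of(camera, thing): "xyz" ([x, y, z] in mm, in the coordinates of the camera as it stood for that picture, good to about 4 mm: the middle of the surface that is visible of it).
- finder.outline_of(camera, thing): "pixels" (384x512 bool, what is visible of it).
- finder.spot_point(camera, thing): "xyz" ([x, y, z] in mm, in the coordinates of the camera as it stood for that picture, good to about 4 mm: a listed point, or the origin of a listed thing).
The state is a dict: "time_s": time; "joint_positions": joint angles; "joint_velocities": joint speeds; "joint_torque": joint torques, N m; "ee_pos": TCP position; "eef_rot": TCP orientation; "ft_force": force on the tool from outside, world axes, zero at the start; "moment": the same for the moment, N m; "width": finger opening in mm; "grip_force": force on a finger pad.
Only numpy, scipy, OpenCV 4.12 (cv2) and the standard library are available. Lean on these libraries where they do the work, as an engineer would, in place of code of your own. Each camera call takes 0.05 s, during which the arm holds its last target. There are 200 camera calls.

## Working session

There is one attempt and no reset: what is moved stays moved. The work goes in short steps, Python scripts to look and compute and a shell command to move; the robot and the scene stay as the last step left them, time stands still between calls to the robot, and variables do not carry over. Pictures are saved under pics/ and viewed, at most 14 in all, crops included, and the job is handed in when it is done.

```bash
ls; mkdir -p pics
python3 - <<'E'
from workcell import telemetry, optics, bot, finder
import cv2,numpy as np
s=telemetry.read_state();print(s['time_s'],s['ee_pos'],s['eef_rot'],s['width'])
for n in('top','side'):
    im=optics.snapshot(n);cv2.imwrite(f'pics/{n}0.png',im[:,:,::-1])
    p=optics.camera_params(n);T=np.array(p['world_from_camera']);print(n,np.round(p['mtx'],1).tolist(),np.round(T,3).tolist())
    for t in 'long_brick short_brick tile ochre_sample white_sample grey_sample black_sample rack blue_tray green_tray'.split():
        for d in finder.spot_point(n,t)[:4]:
            print(t,round(d['p'],2),np.round(T[:3,:3]@d['xyz']+T[:3,3],0))
E
```

```text
pics
0.0 [ 231.63051112 -526.03263864  241.6962271 ] [[ 9.15220680e-01  4.02952855e-01 -3.20914225e-04]
 [ 4.02952955e-01 -9.15220032e-01  1.09942557e-03]
 [ 1.49309545e-04 -1.13553035e-03 -9.99999344e-01]] 85.27680322990878
top [[367.2, 0.0, 257.1], [0.0, 367.2, 191.3], [0.0, 0.0, 1.0]] [[-0.002, -0.983, 0.181, 402.606], [-1.0, -0.0, -0.013, 29.398], [0.012, -0.181, -0.983, 852.37], [0.0, 0.0, 0.0, 1.0]]
long_brick 0.9 [ 609. -179.   -4.]
short_brick 0.55 [606. 179.  -2.]
short_brick 0.48 [611.   4.   4.]
tile 0.93 [445. -76.  -4.]
tile 0.63 [618.  41.   6.]
ochre_sample 0.81 [437.  85.   3.]
white_sample 0.65 [621.  41.   6.]
grey_sample 0.49 [615.  19.   7.]
black_sample 0.58 [617.   3.   4.]
rack 0.91 [613.   1.   6.]
blue_tray 0.8 [464. 335.   2.]
green_tray 0.82 [ 447. -341.    2.]
green_tray 0.62 [616.  41.   4.]
side [[382.2, 0.0, 255.8], [0.0, 382.2, 193.1], [0.0, 0.0, 1.0]] [[-1.0, 0.017, 0.012, 527.131], [0.002, 0.668, -0.744, 643.731], [-0.021, -0.744, -0.668, 611.655], [0.0, 0.0, 0.0, 1.0]]
long_brick 0.77 [ 612. -181.   -1.]
long_brick 0.48 [451. -81.  -1.]
long_brick 0.33 [617.  -6.   5.]
short_brick 0.89 [610. 177.  -1.]
tile 0.75 [454. -80.  -3.]
ochre_sample 0.88 [436.  86.   3.]
ochre_sample 0.84 [470. 175.   2.]
ochre_sample 0.52 [610.  19.   2.]
white_sample 0.76 [621.  43.   6.]
white_sample 0.66 [467. 330.  -3.]
grey_sample 0.59 [620.  17.  -0.]
black_sample 0.72 [451. -79.   1.]
black_sample 0.67 [618.  -4.   6.]
rack 0.75 [617.   0.   1.]
blue_tray 0.63 [468. 328.  -2.]
green_tray 0.86 [ 446. -344.   -3.]
```

View pics/top0.png

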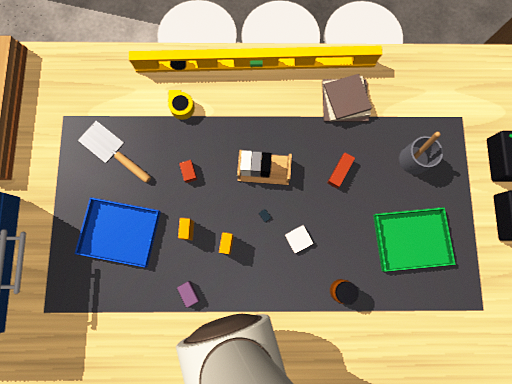

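View pics/side0.png

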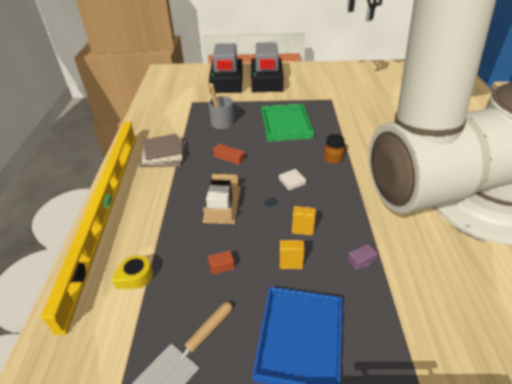

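The top view shows the rack at (265,167), the long brick at (342,169), the short brick at (188,171) and the tile at (299,239). There are ochre blocks at (226,243) and (186,229). Farthest right is the one at (226,243), world about (436,86). The blue tray is on the left and the green one on the right. Next I'll fit the poses from the masks.

```bash
cat > fit.py <<'E'
from workcell import telemetry, optics, bot, finder
import cv2,numpy as np
from scipy.optimize import minimize
S=dict(long_brick=(80,28,26),short_brick=(45,28,26),tile=(48,48,14),ochre_sample=(44,22,60),blue_tray=(130,160,22),green_tray=(130,160,22),
 white_sample=(44,22,60),grey_sample=(44,22,60),black_sample=(44,22,60),rack=(70,120,42))
def cam(n):
    p=optics.camera_params(n);return np.array(p['mtx']),np.linalg.inv(np.array(p['world_from_camera']))
def proj(n,P):
    K,T=cam(n);q=(T[:3,:3]@np.asarray(P,float).T).T+T[:3,3];q=q@K.T;return q[:,:2]/q[:,2:]
def corners(t,z0,x,y,a):
    X,Y,Z=S[t];c,s=np.cos(np.radians(a)),np.sin(np.radians(a))
    if t=='rack': L=[(i*35,j*60,k) for i in(-1,1) for j in(-1,1) for k in(0,6)]+[(i*30,j*60,42) for i in(-1,1) for j in(-1,1)]
    else: L=[(i*X/2,j*Y/2,k) for i in(-1,1) for j in(-1,1) for k in(0,Z)]
    return [(x+c*u-s*v,y+s*u+c*v,z0+w) for u,v,w in L]
def render(n,P):
    F=4;h=cv2.convexHull(proj(n,P).astype(np.float32))
    m=np.zeros((384*F,512*F),np.uint8);cv2.fillConvexPoly(m,np.round(((h+.5)*F-.5)*16).astype(np.int32),255,shift=4)
    return cv2.resize(m,(512,384),interpolation=cv2.INTER_AREA)/255.
def mask(n,t,g,z0=0,r=12):
    u=proj(n,[(*g,z0+S[t][2]/2)])[0];b=None
    for d in finder.outline_of(n,t):
        m=np.array(d['pixels']);ys,xs=np.nonzero(m)
        if len(xs)and np.hypot(xs.mean()-u[0],ys.mean()-u[1])<r:
            b=m;break
    return b
def fit(t,g,cams=('top','side'),z0=0,angs=range(-90,90,15),M=None):
    M=M or {n:mask(n,t,g,z0,20 if 'tray' in t else 12) for n in cams};M={n:m for n,m in M.items() if m is not None}
    def c(v):
        e=0
        for n,m in M.items():
            r=render(n,corners(t,z0,*v));e+=np.abs(r-m).sum()/max(m.sum(),1)
        return e
    best=None
    for a in sorted(angs,key=lambda a:c((*g,a)))[:2]:
        r=minimize(c,(*g,a),method='Nelder-Mead',options=dict(initial_simplex=[(*g,a),(g[0]+6,g[1],a),(g[0],g[1]+6,a),(*g,a+12)],xatol=.1,fatol=1e-3,maxiter=120))
        if best is None or r.fun<best.fun:best=r
    return np.round(best.x,1),round(best.fun,3),list(M)
E
python3 - <<'E'
from fit import *
for n in('top','side'):optics.snapshot(n)
G=dict(long_brick=(610,-180),short_brick=(608,178),tile=(450,-78),ochre_sample=(436,86),blue_tray=(466,331),green_tray=(447,-342))
for t,g in G.items():
    A=range(-45,60,15) if 'tray' in t or t=='tile' else range(-90,90,15)
    M={n:mask(n,t,g,0,20 if 'tray' in t else 12) for n in('top','side')}
    print(t,fit(t,g,angs=A,M=M),*[ (n,fit(t,g,angs=A,M={n:m})[:2]) for n,m in M.items() if m is not None])
for t,g in dict(white_sample=(619,42),grey_sample=(617,19),black_sample=(617,-3)).items():
    M={n:mask(n,t,g,6) for n in('top','side')};print(t,{n:(None if m is None else m.sum()) for n,m in M.items()})
# rack incl. blocks
g=(615,1);U={}
for n in('top','side'):
    m=mask(n,'rack',g,0,20)
    if m is None:print('norack',n);continue
    h=np.zeros((384,512),np.uint8);
    cv2.imwrite(f'pics/rm_{n}.png',m.astype(np.uint8)*255);U[n]=m
    ys,xs=np.nonzero(m);print(n,cv2.minAreaRect(np.c_[xs,ys].astype(np.float32)))
im=optics.snapshot('top');a=cv2.resize(im[130:200,220:310],None,fx=7,fy=7,interpolation=cv2.INTER_CUBIC)
cv2.imwrite('pics/rack_top.png',a[:,:,::-1])
E
```

```text
long_brick (array([ 609. , -180.2,  -31.2]), np.float64(0.33), ['top', 'side']) ('top', (array([ 609.1, -179.9,  -30.9]), np.float64(0.123))) ('side', (array([ 610.7, -180. ,  -37.8]), np.float64(0.184)))
short_brick (array([606.1, 179.3,  16. ]), np.float64(0.259), ['top', 'side']) ('top', (array([603.7, 179.4,  16.7]), np.float64(0.082))) ('side', (array([607.5, 178.3,  17.1]), np.float64(0.07)))
tile (array([448.1, -77.2,  28.4]), np.float64(0.249), ['top', 'side']) ('top', (array([447. , -76.9,  26.8]), np.float64(0.086))) ('side', (array([450. , -78. ,  27.4]), np.float64(0.108)))
ochre_sample (array([438. ,  86.5, -10.6]), np.float64(0.205), ['top', 'side']) ('top', (array([436.9,  86.6,  -7.9]), np.float64(0.082))) ('side', (array([439.4,  85.7,  -7. ]), np.float64(0.066)))
blue_tray (array([465.3, 332.7, -11. ]), np.float64(0.055), ['top', 'side']) ('top', (array([463.9, 332.9, -10.8]), np.float64(0.021))) ('side', (array([466.4, 332.7, -11. ]), np.float64(0.014)))
green_tray (array([ 448. , -338.7,    5.5]), np.float64(0.104), ['top', 'side']) ('top', (array([ 447. , -338.4,    5.3]), np.float64(0.02))) ('side', (array([ 450.8, -339.8,    4.8]), np.float64(0.063)))
white_sample {'top': np.int64(255), 'side': np.int64(341)}
grey_sample {'top': np.int64(227), 'side': np.int64(165)}
black_sample {'top': np.int64(238), 'side': np.int64(131)}
top ((264.8306884765625, 168.23321533203125), (53.7170524597168, 30.53558349609375), 2.290609836578369)
side ((221.26998901367188, 199.11001586914062), (33.37544631958008, 49.9217414855957), 8.130102157592773)
```

View pics/rack_top.png

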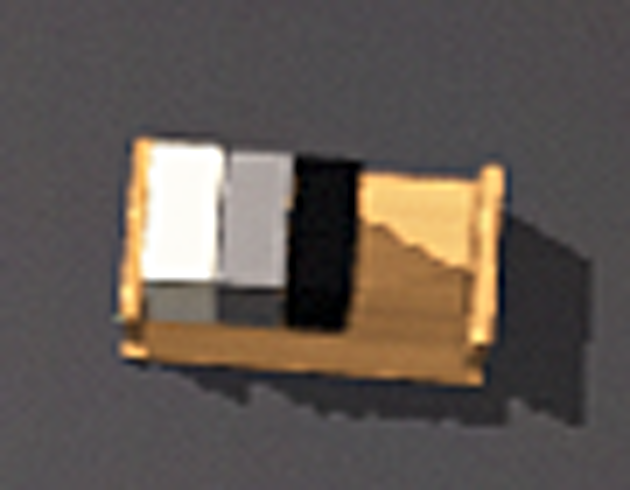

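The rack crop shows white (185,210), grey (258,220) and black (325,240) against the left (+y) stop, with free base to the right. The rack is turned by a few degrees, so I'll fit a compound model.

```bash
cat > rackfit.py <<'E'
from fit import *
def parts(x,y,a,blocks=(42,19.5,-3)):
    c,s=np.cos(np.radians(a)),np.sin(np.radians(a))
    def box(yc,X,Y,z0,z1):
        return [(x+c*u-s*v,y+s*u+c*v,w) for u in(-X/2,X/2) for v in(yc-Y/2,yc+Y/2) for w in(z0,z1)]
    return [box(0,70,120,0,6),box(57,60,6,0,42),box(-57,60,6,0,42)]+[box(b,44,22,6,66) for b in blocks]
def fitrack(cams=('top','side')):
    M={}
    for n in cams:
        u=np.zeros((384,512),bool)
        for t,g in dict(rack=(616,1),white_sample=(619,42),grey_sample=(617,19),black_sample=(617,-3)).items():
            m=mask(n,t,g,6 if t!='rack' else 0,14)
            if m is not None:u|=m
        M[n]=cv2.morphologyEx(u.astype(np.uint8),cv2.MORPH_CLOSE,np.ones((3,3)))
    def c(v,ns):
        return sum(np.abs(np.max([render(n,P) for P in parts(*v)],0)-M[n]).sum()/M[n].sum() for n in ns)
    for ns in (cams,)+tuple((n,) for n in cams):
        g=(616,1,-4);r=minimize(c,g,args=(ns,),method='Nelder-Mead',options=dict(initial_simplex=[g,(621,1,-4),(616,5,-4),(616,1,2)],xatol=.1,fatol=1e-3,maxiter=70))
        print(ns,np.round(r.x,1),round(r.fun,3))
if __name__=='__main__':
    for n in('top','side'):optics.snapshot(n)
    fitrack()
E
python3 rackfit.py
python3 - <<'E'
from fit import *
s=telemetry.read_state();print(s['time_s'],s['ee_pos'],s['ft_force'])
E
```

```text
('top', 'side') [616.    2.1  -4.1] 0.133
('top',) [614.    2.2  -2.8] 0.048
('side',) [617.    1.2  -4.1] 0.041
2.75 [ 231.69203008 -526.21331397  242.2570061 ] [-0.40047097 -0.05710801  0.12779863]
```

```bash
cat > plan.py <<'E'
import sys,numpy as np
from workcell import telemetry
s=telemetry.read_state();R=np.array(s['eef_rot']);p=np.array(s['ee_pos'])
yaw=np.degrees(np.arctan2(R[1,0],R[0,0]))
print('t %.1f pos %s yaw %.1f w %.1f grip %.1f F %s q6 %.0f'%(s['time_s'],np.round(p,1),yaw,s['width'],s['grip_force'],np.round(s['ft_force'],1),s['joint_positions'][5]))
if len(sys.argv)>1:
    x,y,z,ty=map(float,sys.argv[1:5]);turn=(yaw-ty+180)%360-180
    c,q=np.cos(np.radians(ty)),np.sin(np.radians(ty));d=np.array([x,y])-p[:2]
    print('turn %.1f  then dx %.1f dy %.1f dz %.1f mm'%(turn,d@[c,q],d@[q,-c],p[2]-z))
E
cat > near.py <<'E'
E
rm near.py; python3 plan.py 609.5 -180 120 -32
```

```text
t 2.8 pos [ 231.7 -526.2  242.3] yaw 23.8 w 85.2 grip 0.0 F [-0.4 -0.1  0.1] q6 -8
turn 55.8  then dx 136.9 dy -493.8 dz 122.3 mm
```

```bash
python3 -m crank '[0,0,0,0,8, 0,0,0,0,8, 0,0,0,0,8, 0,0,0,0,8, 0,0,0,0,8, 0,0,0,0,8, 0,0,0,0,7.8, 0,0.012,-0.045,0.01,0]' && python3 -m crank '[0,0.012,-0.045,0.01,0, 0,0.012,-0.045,0.01,0, 0,0.012,-0.045,0.01,0, 0,0.012,-0.045,0.01,0, 0,0.012,-0.045,0.01,0, 0,0.012,-0.045,0.01,0, 0,0.012,-0.045,0.01,0, 0,0.012,-0.045,0.01,0]' ; python3 plan.py 609.5 -180 13.5 -32
```

```text
time_s: 3.55
ee_pos: [263.8, -496.8, 232.7]
eef_rot: [[0.843, -0.539, -0.0], [-0.539, -0.843, -0.002], [0.001, 0.002, -1.0]]
ft_force: [2.1, 0.1, -0.1]
width: 85.4
grip_force: 0.0
time_s: 4.35
ee_pos: [539.3, -238.6, 152.1]
eef_rot: [[0.848, -0.53, 0.0], [-0.53, -0.848, -0.0], [0.0, -0.0, -1.0]]
ft_force: [0.2, -1.9, -0.5]
width: 85.4
grip_force: 0.0
t 4.3 pos [ 539.3 -238.6  152.1] yaw -32.0 w 85.4 grip 0.0 F [ 0.2 -1.9 -0.5] q6 91
turn -0.0  then dx 28.5 dy -86.9 dz 138.6 mm
```

```bash
python3 -m crank '[0,0.0143,-0.0435,0.01,0, 0,0.0142,-0.0434,0.01,0, 0,0,0,0.03,0, 0,0,0,0.03,0, 0,0,0,0.02,0, 0,0,0,0,0, 0,0,0,0,0, 0,0,0,0,0]' 30 ; python3 plan.py 609.5 -180 13.5 -32
python3 - <<'E'
from fit import *
im=optics.snapshot('side');a=cv2.resize(im[110:210,170:290],None,fx=5,fy=5,interpolation=cv2.INTER_CUBIC)
cv2.imwrite('pics/g1.png',a[:,:,::-1])
E
```

```text
time_s: 5.15
ee_pos: [609.0, -182.0, 54.0]
eef_rot: [[0.848, -0.531, 0.002], [-0.531, -0.848, -0.001], [0.002, -0.0, -1.0]]
ft_force: [0.1, -0.6, 0.2]
width: 85.4
grip_force: 0.0
t 5.2 pos [ 609. -182.   54.] yaw -32.0 w 85.4 grip 0.0 F [ 0.1 -0.6  0.2] q6 98
turn -0.0  then dx -0.6 dy -2.0 dz 40.5 mm
```

View pics/g1.png

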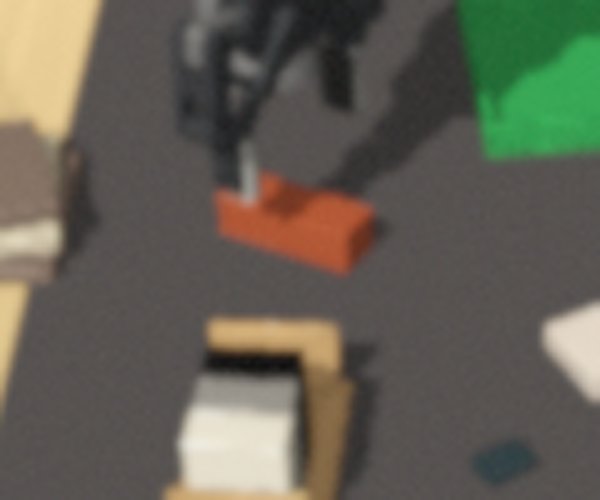

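The gripper straddles the red brick with its axis across the brick, so I'll go down and grip.

```bash
python3 -m crank '[0,0,-0.002,0.03,0, 0,0,0,0.01,0, 0.7,0,0,0,0, 1,0,0,0,0, 1,0,0,0,0, 1,0,0,0,0, 1,0,0,0,0, 1,0,0,0,0]' 40 ; python3 plan.py 460 302 110 -11
```

```text
time_s: 6.0
ee_pos: [609.9, -180.2, 13.5]
eef_rot: [[0.848, -0.53, 0.001], [-0.53, -0.848, -0.001], [0.002, -0.0, -1.0]]
ft_force: [-0.6, -0.1, 5.8]
width: 27.3
grip_force: 39.6
t 6.0 pos [ 609.9 -180.2   13.5] yaw -32.0 w 27.3 grip 39.6 F [-0.6 -0.1  5.8] q6 99
turn -21.0  then dx -239.2 dy -444.7 dz -96.5 mm
```

```bash
python3 -m crank '[1,0,0,-0.04,0, 1,0,0,-0.04,-7, 1,0,0,-0.02,-7, 1,0,0,0,-7, 1,-0.02,-0.037,0,0, 1,-0.02,-0.037,0,0, 1,-0.02,-0.037,0,0, 1,-0.02,-0.037,0,0]' 
python3 -m crank '[1,-0.02,-0.037,0,0, 1,-0.02,-0.037,0,0, 1,-0.02,-0.037,0,0, 1,-0.02,-0.037,0,0, 1,-0.02,-0.037,0,0, 1,-0.02,-0.037,0,0, 1,-0.02,-0.037,0,0, 1,-0.019,-0.037,0,0]' | tail -2; python3 plan.py 460 302 18.5 -11
```

```text
time_s: 6.8
ee_pos: [558.5, -18.0, 112.8]
eef_rot: [[0.981, -0.192, 0.001], [-0.192, -0.981, 0.0], [0.001, -0.0, -1.0]]
ft_force: [1.1, 0.5, -1.4]
width: 27.4
grip_force: 39.5
width: 27.4
grip_force: 39.5
t 7.6 pos [459.  303.2 113. ] yaw -11.0 w 27.4 grip 39.5 F [ 1.2 -0.7 -0.7] q6 126
turn -0.0  then dx 1.2 dy 1.0 dz 94.5 mm
```

```bash
python3 -m crank '[1,0,0,0.035,0, 1,0,0,0.035,0, 1,0,0,0.02,0, 1,0,0,0.005,0, 1,0,0,0,0, 0.5,0,0,0,0, 0.5,0,0,0,0, 0.5,0,0,0,0]'
python3 -m crank '[0.5,0,0,-0.02,0, 0.5,0,0,-0.03,0, 0.2,0,0,-0.04,0, 0,0,0,-0.01,0, 0,0,0,0,0, 0,0,0,0,0, 0,0,0,0,0, 0,0,0,0,0]' | tail -2; python3 plan.py 606 179 110 17
python3 - <<'E'
from fit import *
optics.snapshot('top');optics.snapshot('side')
print(fit('short_brick',(606,179)))
print(fit('long_brick',(460,302),z0=4))
E
```

```text
time_s: 8.4
ee_pos: [460.0, 301.7, 17.8]
eef_rot: [[0.981, -0.191, 0.001], [-0.191, -0.981, 0.0], [0.001, -0.0, -1.0]]
ft_force: [0.3, -0.5, -0.3]
width: 42.8
grip_force: 0.0
width: 85.4
grip_force: 0.0
t 9.2 pos [459.4 301.4 116.1] yaw -11.0 w 85.4 grip 0.0 F [0.6 0.1 1. ] q6 126
turn -28.0  then dx 104.5 dy 159.9 dz 6.1 mm
(array([607. , 179.9,  17.5]), np.float64(0.204), ['top', 'side'])
(array([457.5, 301.2, -11.1]), np.float64(1.111), ['top', 'side'])
```

```bash
python3 -m crank '[0,0,0,0,-7, 0,0,0,0,-7, 0,0,0,0,-7, 0,0,0,0,-7, 0,0.0262,0.04,0,0, 0,0.0262,0.04,0,0, 0,0.0262,0.04,0,0, 0,0.0262,0.04,0,0]' |tail -1
python3 -m crank '[0,0,0,0.03,0, 0,0,0,0.03,0, 0,0,0,0,0, 0,0,0,0,0, 0,0,0,0,0, 0,0,0,0,0, 0,0,0,0,0, 0,0,0,0,0]' |tail -1;  python3 plan.py 606 179 13.5 17
```

```text
grip_force: 0.0
grip_force: 0.0
t 11.1 pos [606.9 179.3  58. ] yaw 17.0 w 85.6 grip 0.0 F [-0.2  0.5  0.3] q6 83
turn -0.0  then dx -1.0 dy 0.0 dz 44.5 mm
```

```bash
python3 -m crank '[0,0,0,0.03,0, 0,0,0,0.0145,0, 0.7,0,0,0,0, 1,0,0,0,0, 1,0,0,0,0, 1,0,0,0,0, 1,0,0,0,0, 1,0,0,0,0]' 40 
python3 -m crank '[1,0,0,-0.04,0, 1,0,0,-0.04,7, 1,0,0,-0.02,7, 1,0,0,0,7, 1,0,0,0,7, 1,0,0,0,0, 1,0,0,0,0, 1,0,0,0,0]' | tail -2; python3 plan.py 471.5 366 110 -11
```

```text
time_s: 11.9
ee_pos: [607.3, 179.3, 14.0]
eef_rot: [[0.956, 0.292, 0.002], [0.292, -0.956, 0.0], [0.002, 0.0, -1.0]]
ft_force: [-1.0, 0.4, 5.9]
width: 27.4
grip_force: 40.2
width: 27.3
grip_force: 39.6
t 12.7 pos [606.7 179.2 112.8] yaw -10.9 w 27.3 grip 39.6 F [-0.6  0.3 -0.1] q6 110
turn 0.1  then dx -168.4 dy -157.6 dz 2.8 mm
```

```bash
python3 -m crank '[1,-0.0337,-0.0315,0,0, 1,-0.0337,-0.0315,0,0, 1,-0.0337,-0.0315,0,0, 1,-0.0337,-0.0315,0,0, 1,-0.0337,-0.0315,0,0, 1,0,0,0.03,0, 1,0,0,0,0, 1,0,0,0,0]' | tail -2; python3 plan.py 471.5 366 18.5 -11
```

```text
width: 27.3
grip_force: 39.7
t 13.5 pos [471.5 365.6  82.9] yaw -11.0 w 27.3 grip 39.7 F [ 0.3 -0.2 -0.7] q6 131
turn 0.0  then dx -0.1 dy -0.4 dz 64.4 mm
```

Next is the tile, after releasing this brick.

```bash
python3 -m crank '[1,0,0,0.03,0, 1,0,0,0.03,0, 1,0,0,0.0045,0, 1,0,0,0,0, 0.5,0,0,0,0, 0.5,0,0,0,0, 0.5,0,0,0,0, 0.5,0,0,-0.01,0]'|head -2
python3 -m crank '[0.5,0,0,-0.03,0, 0.5,0,0,-0.03,0, 0,0,0,-0.03,-7.6, 0,0,0,0,-7.6, 0,0,0,0,-7.6, 0,0,0,0,-7.6, 0,0,0,0,-7.6, 0,0,0,0,0]' | tail -2; python3 plan.py 449 -77.5 110 27
python3 - <<'E'
from fit import *
optics.snapshot('top');im=optics.snapshot('side')
print(fit('tile',(449,-77.5),angs=(15,30)))
print(fit('ochre_sample',(438,86),angs=(-15,0)))
cv2.imwrite('pics/s2.png',im[:,:,::-1])
E
```

```text
time_s: 14.3
ee_pos: [471.1, 365.6, 28.0]
width: 85.1
grip_force: 0.0
t 15.1 pos [471.5 366.1 119.3] yaw 27.1 w 85.1 grip 0.0 F [-0.3  0.2 -0.1] q6 93
turn 0.1  then dx -221.4 dy 385.0 dz 9.3 mm
(array([449. , -77.5,  15. ]), np.float64(0.0), [])
(array([436.7,  86.7,  -7.6]), np.float64(0.082), ['top'])
```

View pics/s2.png

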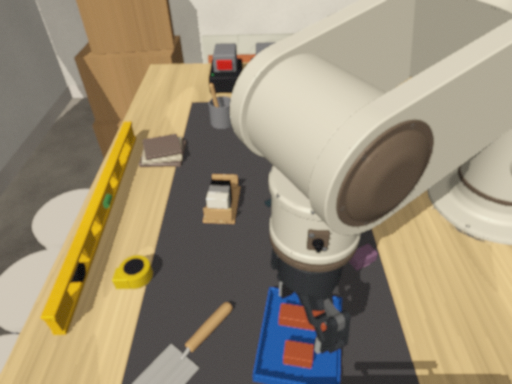

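Both bricks lie flat in the blue tray, at about (298,317) and (297,352).

```bash
python3 -m crank '[0,-0.022,0.0385,0,0, 0,-0.022,0.0385,0,0, 0,-0.022,0.0385,0,0, 0,-0.022,0.0385,0,0, 0,-0.022,0.0385,0,0, 0,-0.022,0.0385,0,0, 0,-0.022,0.0385,0,0, 0,-0.022,0.0385,0,0]'|head -2
python3 -m crank '[0,-0.022,0.0385,0,0, 0,-0.022,0.0385,0,0, 0,0,0,0.04,0, 0,0,0,0.03,0, 0,0,0,0,0, 0,0,0,0,0, 0,0,0,0,0, 0,0,0,0,0]'|tail -1;  python3 plan.py 449 -77.5 13 27
python3 - <<'E'
from fit import *
im=optics.snapshot('side');a=cv2.resize(im[130:250,230:390],None,fx=4,fy=4,interpolation=cv2.INTER_CUBIC)
cv2.imwrite('pics/g3.png',a[:,:,::-1])
E
```

```text
time_s: 16.2
ee_pos: [453.9, 10.0, 118.6]
grip_force: 0.0
t 17.0 pos [450.8 -76.9  49.8] yaw 27.0 w 85.4 grip 0.0 F [ 0.4 -1.5 -0.9] q6 44
turn -0.0  then dx -1.9 dy -0.3 dz 36.8 mm
```

View pics/g3.png

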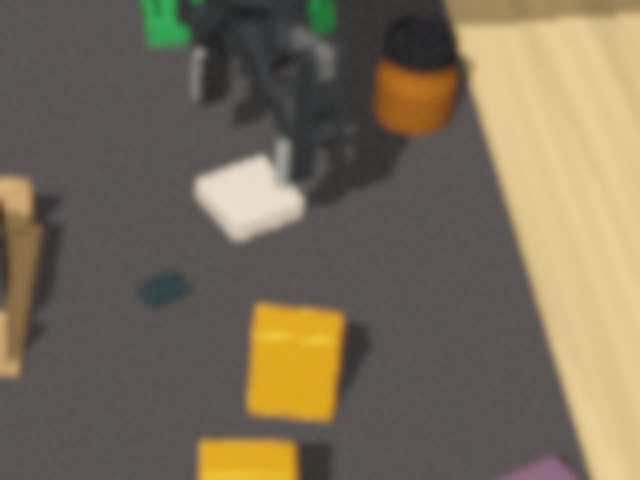

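The fingers straddle the white tile at (250,195), aligned with its edges, so I'll go down.

```bash
python3 -m crank '[0,-0.002,0,0.02,0, 0,0,0,0.0185,0, 0.4,0,0,0,0, 1,0,0,0,0, 1,0,0,0,0, 1,0,0,0,0, 1,0,0,0,0, 1,0,0,0,0]' 40 ; python3 plan.py 448.5 -339 90 5
```

```text
time_s: 17.85
ee_pos: [448.9, -77.9, 11.1]
eef_rot: [[0.891, 0.454, 0.002], [0.454, -0.891, -0.0], [0.001, 0.001, -1.0]]
ft_force: [-1.8, -0.2, 5.6]
width: 46.9
grip_force: 41.3
t 17.9 pos [448.9 -77.9  11.1] yaw 27.0 w 46.9 grip 41.3 F [-1.8 -0.2  5.6] q6 43
turn 22.0  then dx -23.1 dy 260.0 dz -78.9 mm
```

```bash
python3 -m crank '[1,0,0,-0.04,0, 1,0,0,-0.04,7.3, 1,0,0,0,7.3, 1,0,0,0,7.4, 1,-0.004,0.04,0,0, 1,-0.004,0.04,0,0, 1,-0.004,0.04,0,0, 1,-0.004,0.04,0,0]' |head -2
python3 -m crank '[1,-0.004,0.04,0,0, 1,-0.004,0.04,0,0, 1,0,0.02,0.02,0, 1,0,0,0,0, 1,0,0,0,0, 1,0,0,0,0, 1,0,0,0,0, 1,0,0,0,0]'|tail -2;  python3 plan.py 448.5 -339 16 5
```

```text
time_s: 18.65
ee_pos: [446.2, -240.3, 91.1]
width: 46.9
grip_force: 42.0
t 19.4 pos [ 447.1 -338.4   70.5] yaw 5.0 w 46.9 grip 42.0 F [ 0.5  0.2 -0.9] q6 40
turn 0.0  then dx 1.3 dy 0.7 dz 54.5 mm
```

```bash
python3 -m crank '[1,0,0,0.03,0, 1,0,0,0.02,0, 1,0,0,0.005,0, 1,0,0,0,0, 0.25,0,0,0,0, 0.25,0,0,0,0, 0.25,0,0,0,0, 0.25,0,0,0,0]'|head -2
python3 -m crank '[0.25,0,0,-0.03,0, 0.25,0,0,-0.04,0, 0,0,0,-0.04,-8.2, 0,0,0,-0.03,-8.2, 0,0,0,0,-8.2, 0,0,0,0,-8.2, 0,0,0,0,-8.2, 0,0,0,0,-8.2]'|tail -2
python3 -m crank '[0,0,0,0,-8.2, 0,0,0,0,-8.2, 0,0,0,0,-8.2, 0,0,0,0,-7.5, 0,0,0,0,0, 0,0,0,0,0, 0,0,0,0,0, 0,0,0,0,0]'|tail -1
python3 plan.py 616.5 10 120 86.3
python3 - <<'E'
from fit import *
optics.snapshot('top');im=optics.snapshot('side')
print(fit('green_tray',(448,-339),angs=(0,)), fit('tile',(448,-338),z0=4,angs=(0,15)))
a=cv2.resize(im[90:150,250:330],None,fx=4,fy=4,interpolation=cv2.INTER_CUBIC);cv2.imwrite('pics/t4.png',a[:,:,::-1])
E
python3 rackfit.py
```

```text
time_s: 20.25
ee_pos: [446.8, -338.9, 14.9]
width: 85.8
grip_force: 0.0
grip_force: 0.0
t 21.9 pos [ 446.8 -338.9  154.8] yaw 86.2 w 85.5 grip 0.0 F [-0.8 -0.   0.8] q6 -41
turn -0.1  then dx 359.1 dy 146.8 dz 34.8 mm
(array([ 447.9, -338.9,    5.3]), np.float64(0.435), ['top', 'side']) (array([ 446.8, -337.4,    3.5]), np.float64(0.217), ['top', 'side'])
('top', 'side') [615.9   1.    1.9] 1.873
('top',) [612.9   2.6  -2.2] 0.229
('side',) [630.5 -43.5   6.9] 1.278
```

View pics/t4.png

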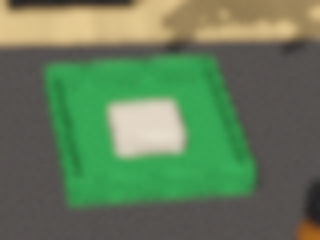

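The tile is flat in the green tray. Now over the grey/black boundary.

```bash
python3 -m crank '[0,0.04,0.0163,0,0, 0,0.04,0.0163,0,0, 0,0.04,0.0163,0,0, 0,0.04,0.0163,0,0, 0,0.04,0.0163,0,0, 0,0.04,0.0163,0,0, 0,0.04,0.0163,0,0, 0,0.04,0.0163,0,0]'|head -2
python3 -m crank '[0,0.04,0.0163,0,0, 0,0.003,0,0.03,0, 0,0,0,0.03,0, 0,0,0,0,0, 0,0,0,0,0, 0,0,0,0,0, 0,0,0,0,0, 0,0,0,0,0]'|tail -1
python3 plan.py 616.6 13.8 28 86.3
python3 - <<'E'
from fit import *
im=optics.snapshot('side');a=cv2.resize(im[140:240,170:290],None,fx=5,fy=5,interpolation=cv2.INTER_CUBIC)
cv2.imwrite('pics/g5.png',a[:,:,::-1])
E
```

```text
time_s: 23.45
ee_pos: [598.3, -26.3, 154.9]
grip_force: 0.0
t 24.2 pos [617.2  13.5  96. ] yaw 86.2 w 85.4 grip 0.0 F [-0.7 -0.1  0. ] q6 -2
turn -0.1  then dx 0.3 dy -0.6 dz 68.0 mm
```

View pics/g5.png

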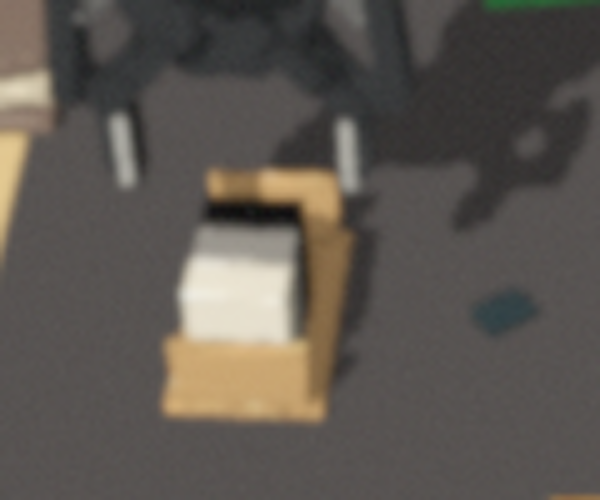

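The fingers at (125,150) and (345,155) straddle the row evenly. I'll go down and close lightly.

```bash
python3 -m crank '[0,0,0,0.03,0, 0,0,0,0.03,0, 0,0,0,0.008,0, 0.3,0,0,0,0, 0.7,0,0,0,0, 0.7,0,0,0,0, 0.7,0,0,0,0, 0.7,0,0,0,0]' 25
python3 -m crank '[0.7,-0.003,0,0,0, 0.7,-0.005,0,0,0, 0.7,-0.006,0,0,0, 0.7,-0.006,0,0,0, 0.7,-0.006,0,0,0, 0.7,-0.005,0,0,0, 0.7,-0.003,0,0,0, 0.7,0,0,0,0]'
```

```text
time_s: 25.1
ee_pos: [617.7, 13.7, 28.5]
eef_rot: [[0.065, 0.998, 0.003], [0.998, -0.065, -0.0], [-0.0, 0.003, -1.0]]
ft_force: [-0.6, 0.4, 8.6]
width: 43.6
grip_force: 27.2
time_s: 25.9
ee_pos: [615.5, -20.3, 28.5]
eef_rot: [[0.065, 0.998, 0.003], [0.998, -0.065, 0.0], [0.0, 0.003, -1.0]]
ft_force: [0.4, 0.6, 9.0]
width: 43.1
grip_force: 27.1
```

```bash
python3 -m crank '[0.3,0,0,0,0, 0,0,0,0,0, 0,0,0,0,0, 0,0,0,0,0, 0,0,0,-0.03,0, 0,0,0,-0.04,0, 0,0,0,-0.04,4.3, 0,0,0,0,0]'|tail -2
python3 plan.py 438 86.3 120 82
python3 - <<'E'
from fit import *
im=optics.snapshot('side');a=cv2.resize(im[140:240,170:290],None,fx=5,fy=5,interpolation=cv2.INTER_CUBIC)
cv2.imwrite('pics/g6.png',a[:,:,::-1])
optics.snapshot('top')
for c in('top','side'): print(fit('ochre_sample',(438,86),cams=(c,),angs=(-15,0)))
E
```

```text
width: 85.4
grip_force: 0.0
t 26.7 pos [616.7 -20.4 142.6] yaw 81.8 w 85.4 grip 0.0 F [ 1.  -0.1  0.1] q6 -1
turn -0.2  then dx 80.8 dy -191.8 dz 22.6 mm
(array([438.,  86., -15.]), np.float64(0.0), [])
(array([438.,  86., -15.]), np.float64(0.0), [])
```

View pics/g6.png

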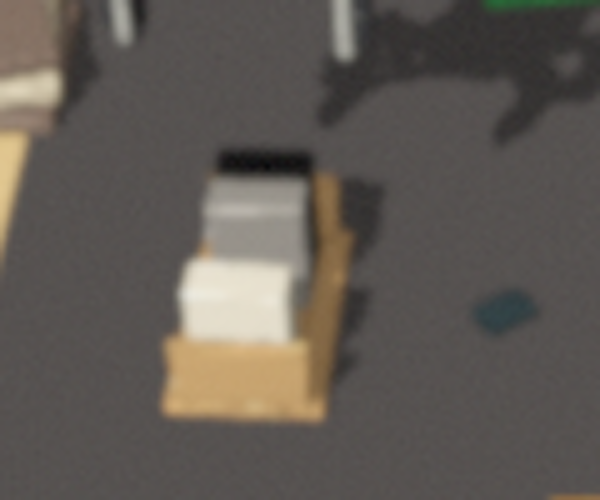

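The grey and black blocks moved together, both upright, with a clear gap behind the white block at (240,300). Now the ochre block.

```bash
python3 -m crank '[0,0.0162,-0.0384,0,0, 0,0.0162,-0.0384,0,0, 0,0.0162,-0.0384,0,0, 0,0.0162,-0.0384,0,0, 0,0.0162,-0.0384,0,0, 0,0,0,0.03,0, 0,0,0,0.02,0, 0,0,0,0,0]'|tail -2
python3 plan.py 438 86.3 25 82
python3 - <<'E'
from fit import *
im=optics.snapshot('side');a=cv2.resize(im[170:290,240:360],None,fx=4,fy=4,interpolation=cv2.INTER_CUBIC)
cv2.imwrite('pics/g7.png',a[:,:,::-1])
print(fit('ochre_sample',(438,86),cams=('side',),angs=(-15,0)))
E
```

```text
width: 85.2
grip_force: 0.0
t 27.7 pos [433.8  87.   83.9] yaw 82.0 w 85.2 grip 0.0 F [ 0.7 -0.7  0.3] q6 9
turn 0.0  then dx -0.1 dy 4.2 dz 58.9 mm
(array([439.3,  85.5,  -5.2]), np.float64(0.071), ['side'])
```

View pics/g7.png

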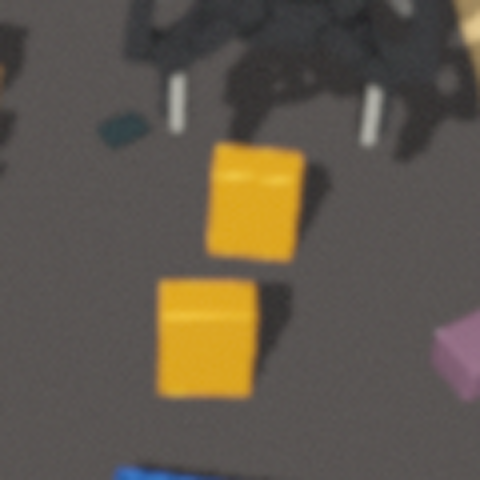

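The fingers are above the right-hand ochre block at (255,200), squared to it and about 4 mm off along the jaws. I'll correct that and go down.

```bash
python3 -m crank '[0,0,0.004,0,0, 0,0,0,0.03,0, 0,0,0,0.029,0, 0.3,0,0,0,0, 0.8,0,0,0,0, 0.8,0,0,0,0, 0.8,0,0,0,0, 0.8,0,0,0,0]' 40
python3 -m crank '[0.8,0,0,-0.03,0, 0.8,0,0,-0.04,0, 0.8,0,0,-0.03,-4.3, 0.8,0,0,0,0, 0.8,0,0,0,0, 0.8,0,0,0,0, 0.8,0,0,0,0, 0.8,0,0,0,0]'|tail -2
python3 plan.py 616.5 14 110 86.3
python3 - <<'E'
from fit import *
optics.snapshot('top');optics.snapshot('side')
from rackfit import parts
M={n:{} for n in('top','side')}
for n in M:
    for t,l in dict(white_sample=42,grey_sample=-14.5,black_sample=-37).items():
        g=(616+.065*l,2+l);m=mask(n,t,g,6)
        if m is not None:
            print(n,t,fit(t,g,cams=(n,),z0=6,angs=(-4,),M={n:m})[:2])
        for d in finder.spot_point(n,t)[:1]:
            T=np.array(optics.camera_params(n)['world_from_camera']);print('  spot',round(d['p'],2),np.round(T[:3,:3]@d['xyz']+T[:3,3],0))
im=optics.snapshot('top');a=cv2.resize(im[130:200,220:310],None,fx=7,fy=7,interpolation=cv2.INTER_CUBIC)
cv2.imwrite('pics/g8.png',a[:,:,::-1])
E
```

```text
time_s: 28.6
ee_pos: [440.9, 86.3, 29.6]
eef_rot: [[0.14, 0.99, 0.003], [0.99, -0.14, 0.0], [0.0, 0.003, -1.0]]
ft_force: [0.3, -0.7, 8.9]
width: 43.7
grip_force: 41.3
width: 43.8
grip_force: 41.7
t 29.4 pos [439.4  86.3 127.1] yaw 86.2 w 43.8 grip 41.7 F [ 0.4 -0.3 -2.3] q6 5
turn -0.1  then dx -60.7 dy 181.4 dz 17.1 mm
top white_sample (array([618.2,  43.4,  -3.3]), np.float64(0.084))
  spot 0.68 [618.  38.   7.]
top grey_sample (array([613.8, -12.5,  -6.2]), np.float64(0.137))
  spot 0.63 [611. -11.   9.]
top black_sample (array([611.9, -35.9,  -7.6]), np.float64(0.214))
  spot 0.65 [617. -31.   5.]
side white_sample (array([622. ,  36.2,  15.2]), np.float64(0.747))
  spot 0.8 [619.  38.   6.]
side grey_sample (array([616. , -14.2, -11. ]), np.float64(0.409))
  spot 0.79 [614. -20.   3.]
side black_sample (array([620.4, -99.8,   6.2]), np.float64(2.765))
  spot 0.46 [615. -37.   7.]
```

View pics/g8.png

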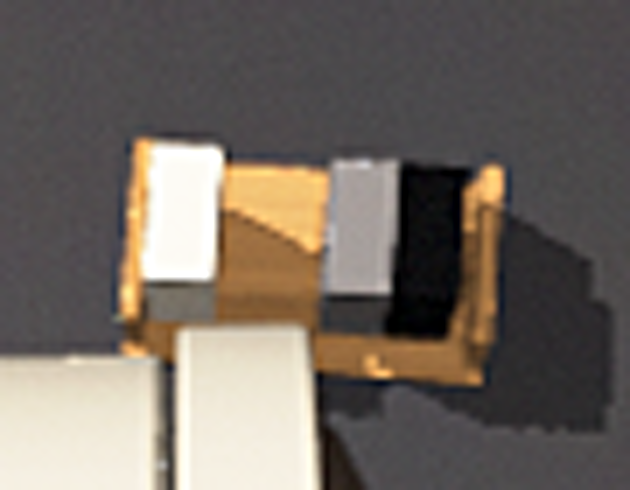

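The top view shows the gap between white (180,215) and grey (360,225), about 34 mm wide, with all blocks standing. Now I'll carry the ochre over the middle of it.

```bash
python3 -m crank '[0.8,-0.0118,0.0363,0,0, 0.8,-0.0118,0.0363,0,0, 0.8,-0.0118,0.0363,0,0, 0.8,-0.0118,0.0363,0,0, 0.8,-0.0118,0.0363,0,0, 0.8,0,0,0.015,0, 0.8,0,0,0,0, 0.8,0,0,0,0]'|tail -2
python3 plan.py 616.8 15.5 40 86.3
python3 - <<'E'
from fit import *
im=optics.snapshot('side');a=cv2.resize(im[120:240,160:300],None,fx=4.5,fy=4.5,interpolation=cv2.INTER_CUBIC)
cv2.imwrite('pics/g9.png',a[:,:,::-1])
m=mask('side','ochre_sample',(617,15),84,25)
if m is not None: print(fit('ochre_sample',(617,15),cams=('side',),z0=82,angs=(-4,),M={'side':m}))
E
```

```text
width: 43.6
grip_force: 41.9
t 30.9 pos [616.3  15.9 112.5] yaw 86.3 w 43.6 grip 41.9 F [-0.2 -0.  -0.6] q6 -2
turn -0.0  then dx -0.4 dy 0.6 dz 72.5 mm
(array([617.4,  15.6,   5.5]), np.float64(0.111), ['side'])
```

View pics/g9.png

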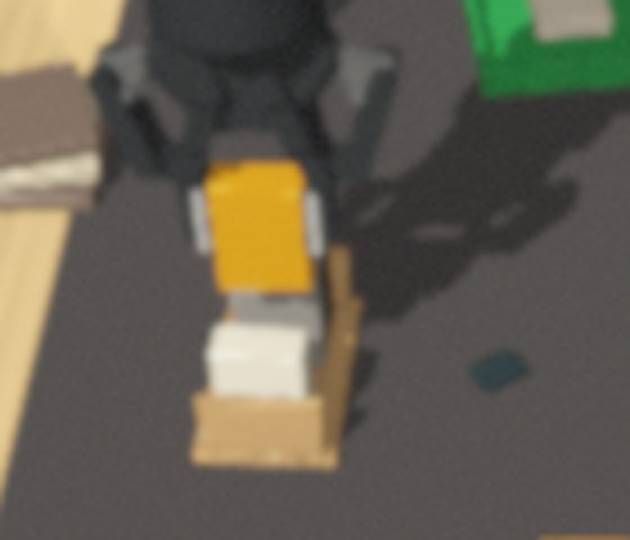

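The ochre is held upright over the gap and the fit gives (617.4,15.6). I'll lower it.

```bash
python3 -m crank '[0.8,0,0,0.025,0, 0.8,0,0,0.02,0, 0.8,0,0,0.015,0, 0.8,0,0,0.01,0, 0.8,0,0,0.002,0, 0.8,0,0,0.001,0, 0.8,0,0,0,0, 0.8,0,0,0,0]'|sed -n '1,2p;4p'
python3 -m crank '[0.8,0,0,0.001,0, 0.8,0,0,0,0, 0.8,0,0,0.001,0, 0.8,0,0,0,0, 0.8,0,0,0.001,0, 0.8,0,0,0,0, 0.8,0,0,0,0, 0.8,0,0,0,0]'|sed -n '1,2p;4p'
```

```text
time_s: 31.85
ee_pos: [617.4, 15.6, 40.6]
ft_force: [-1.0, -0.4, -0.9]
time_s: 32.65
ee_pos: [617.1, 15.6, 36.8]
ft_force: [0.4, -0.7, -1.3]
```

```bash
python3 -m crank '[0.8,0,0,0.001,0, 0.8,0,0,0,0, 0.8,0,0,0.001,0, 0.8,0,0,0,0, 0.8,0,0,0,0, 0.8,0,0,0,0, 0.8,0,0,0,0, 0.8,0,0,0,0]'|sed -n '1,2p;4p'
```

```text
time_s: 33.45
ee_pos: [617.1, 15.7, 35.6]
ft_force: [-6.0, -0.1, 10.5]
```

Contact came at the expected height, so I'll ease off, release and rise.

```bash
python3 -m crank '[0.8,0,0,-0.0005,0, 0.8,0,0,0,0, 0.45,0,0,0,0, 0.2,0,0,0,0, 0,0,0,0,0, 0,0,0,0,0, 0,0,0,0,0, 0,0,0,0,0]'|sed -n '1,2p;4,5p'
python3 -m crank '[0,0,0,-0.02,0, 0,0,0,-0.04,0, 0,0,0,-0.05,0, 0,0,0,-0.05,0, 0,-0.05,0,0,0, 0,-0.05,0,0,0, 0,-0.05,0,0,0, 0,-0.05,0,0,0]'|sed -n '1,2p'
python3 - <<'E'
from fit import *
T=optics.snapshot('top');im=optics.snapshot('side')
a=cv2.resize(im[140:240,170:290],(480,400),interpolation=cv2.INTER_CUBIC);b=cv2.resize(T[130:210,215:311],(480,400),interpolation=cv2.INTER_CUBIC)
cv2.imwrite('pics/ga.png',np.vstack([cv2.resize(np.hstack([a,b]),(800,333))])[:,:,::-1])
for n in('top','side'):
    for t,l in dict(white_sample=42,ochre_sample=13.75,grey_sample=-14.5).items():
        g=(616+.065*l,2+l);m=mask(n,t,g,6)
        if m is not None:print(n,t,fit(t,g,cams=(n,),z0=6,angs=(-4,),M={n:m})[:2])
E
```

```text
time_s: 34.25
ee_pos: [617.0, 15.7, 35.3]
ft_force: [-0.2, -0.2, -0.1]
width: 84.9
time_s: 35.05
ee_pos: [603.6, -185.7, 195.5]
top white_sample (array([617.8,  43.7,  -2.7]), np.float64(0.086))
top ochre_sample (array([614.2,  16.5,  -2.7]), np.float64(0.087))
top grey_sample (array([613. , -12.9,  -3.2]), np.float64(0.096))
side white_sample (array([621.7,  37.4,  13.8]), np.float64(0.704))
side ochre_sample (array([616.7,   9.9,   9.6]), np.float64(1.715))
side grey_sample (array([625.9, -74.2,   9. ]), np.float64(2.263))
```

View pics/ga.png

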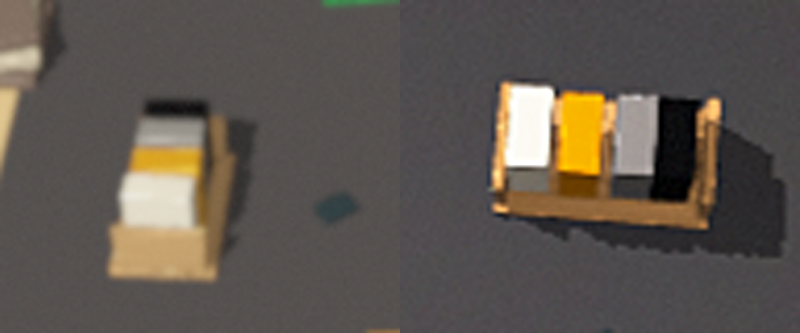

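The row reads white, ochre, grey, black: all four upright, square and clear of the gripper. The bricks and tile were seen flat in their trays.

```bash
python3 -c "
from workcell import bot
print(bot.finish_job())"
```

```text
the job is handed in; nothing more can be done
None
```

The job is handed in, at about 35 s of the 115 s allowed: both bricks lie flat side by side in the blue tray, the tile lies flat in the green tray, and the rack reads white, ochre, grey, black with all blocks upright; no verdict came back.

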